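# Fasten the shield enclosure's quarter-turn knob

## Task

On the RF test bench, the knob of the blue-covered shield enclosure still stands proud on its red collar. Feel for the hidden slot under it: turn the knob to where it can be pressed right through, press it fully home, give it a quarter turn either way until its cam catches, then let go so that it stays down by itself. Do not touch the neighbouring beige-covered enclosure, which is already fastened, and leave everything else on the bench where it is.

Things in the scene. Friction and masses are not known exactly. Their poses are not given: they have to be found in the camera images.
- enclosure: enclosure to fasten: aluminium box with dark blue cover, fixed to the bench, 160 x 140 x 60 mm (x, y, z); origin at the centre of its underside, z up; the knob stands on its vertical centre line. Hidden inside: a cross-bar on the knob, parallel to the wing, must pass a slot in a keeper plate; a quarter turn from the slot, either way, the plate's underside has a catch recess.
- knob_grip (a point): on the knob's axis, half-way up its orange wing, 108 mm above the bench at the start. Wing: upright bar 62 mm long (this point's x axis, turns with the knob), 14 thick (y), 34 high, on a round black flange of 66 mm diameter whose top is 17 mm below this point; fingertips may push on it. Flange underside 24 mm above the cover at the start, with a red collar below it.
- knob_press (a joint): knob pressed down, m: 0 proud, 0.020 at its stop; spring back 4 N at 0 to 11 N at 0.020. Bar across the slot: blocked hard at 0.003. Bar within 8 deg of the slot: goes through. Beyond 0.017 it can turn under the keeper. Let go a quarter turn (within 10 deg) from the slot it rises to 0.013 and is caught; let go between, it stops at 0.016, not caught; let go in the slot, it springs up to 0.
- knob_turn (a joint): turn of the knob, rad, clockwise seen from above positive; 0 at the start, wing along the enclosure's x axis; stops at -2.8 and 2.8. It turns with slight friction (0.06 N m) and keeps its angle when let go. The hidden slot lies 0.52 to 1.48 rad (30 to 85 degrees) clockwise of the start; where exactly differs each time and must be felt.
- fastened_box: the neighbour, already fastened and not to be touched: same size and same knob, but with a light beige cover and its knob drawn down by 13 mm (wing top 112 mm above the bench), fixed to the bench; origin at the centre of its underside.
- cal_block: loose brass block 70 x 25 x 20 mm lying on the cover of the fastened neighbour; origin under its centre
- driver_a: loose screwdriver with a blue handle lying on the bench; origin under its middle
- driver_b: loose screwdriver with a green handle lying on the bench; origin under its middle
- spanner: loose steel spanner lying on the bench; origin under its middle
- mug: loose blue mug, 80 mm wide, 95 mm high; origin at the centre of its foot
- jar: loose glass jar with a grey lid, 64 mm wide, 85 mm high; origin at the centre of its foot
- power_sensor: loose grey instrument block 120 x 45 x 35 mm; origin under its centre
Things that resemble listed ones, but are neither listed nor needed, are in the scene too. Leave any yellow look-alike of the enclosure alone.

How it is judged:
On the way:
1. the knob is pressed right through the hidden slot (value of joint knob_press above 0.0165 m), for 0.1 s.
At the end, for the whole second after the job is handed in: the knob, let go and at rest, stays down by itself at 11.5 to 14.6 mm, held by the catch recess a quarter turn from the slot (value of joint knob_press between 0.0115 and 0.0146 m and velocity of joint knob_turn between -0.05 and 0.05 rad/s); the robot touches nothing.
It fails at once if the fastened neighbour is touched (over 2 N) (contact force between any of the fingers, the arm and fastened_box above 2 N).
It fails at once if another thing on the bench is moved by more than 20 mm (distance of any of cal_block, driver_a, driver_b, spanner, mug, jar, power_sensor from where it was at the start of the episode above 0.02 m).
It also fails if it takes over 42 s, if anything falls off the work surface, if the arm or the gripper's body presses on something with over 40 N, if the wrist force passes 120 N, or if a joint passes its speed limit or range.

## Robot

A 7-joint arm with a two-finger parallel gripper is mounted at the origin on the work surface. World frame = base frame: x ahead of the robot, y to its left, z up, the work surface at z = 0. Lengths are in m, angles in rad, forces in N, time in s.
With the tool pointing down it reaches from about 0.35 to 0.775 m from the base axis. Payload 3.1 kg.
Tool frame: the origin (TCP) lies midway between the tips of the shut fingers; the grasp point (between the pads) lies 19 mm behind it (robot.pinch_z is the distance from the TCP to the grasp point, in m); x points along the fingers, y is the direction in which the jaws open and shut, and the axes are right-handed (so a half turn about x gives the same grasp; the last joint's range is limited). The gripper opens to 85 mm and grips with 20 to 120 N. Pads are 22 mm wide; open, the fingers measure 114 mm over their backs; the gripper's body (76 mm by 85 mm) begins 54 mm behind the grasp point. The pads swing forward as they close: fully open they stand 13 mm farther back than shut.
Start: joints at [-0.042, 0.311, 0.014, 1.512, -0.004, 1.319, -0.027], TCP at [0.55, 0, 0.231] pointing down, gripper open.
Joint ranges: [-2.7, 2.7], [-0.3, 1.91], [-1.27, 1.3], [0.12, 2.57], [-1.44, 4.58], [0.2, 2.03], [-3.05, 3.05]. Speed limits (rad/s): [2.79, 2.79, 3.14, 3.14, 3.14, 3.14, 3.14].

## Interface

Orientations are given as a 3x3 rotation matrix whose columns are the frame's x, y, z axes.
In Python, from station import robot gives the robot as it stands.
- The arm moves only by the tool move_arm, never from a script. Its arguments are lists of equal length, an entry for each row: "delta_pos": the shift along the tool's x, y, z in cm, a list of three; "twist": the turn about the tool's x in degrees. A call has 1 to 20 rows; each row shifts and turns the commanded pose from where the row before left it, along the tool's axes as they then stand; what a row does not reach is not made up. A row lasts 1/10 s, in which the tool goes at most 50 mm and 8.59 degrees, less where a joint would pass 70% of its speed; a pose out of reach is approached as far as the arm can. A call is refused whole if a number of a shift passes 5 or a number of a turn 8.59, either way. A call with a gripper value outside its range is refused whole. "fingers" is the opening, from 0 (shut) to 1 (fully open), set as the call begins (left out, the last holds). The fingers move at their own pace and stop on an object; the grip force is fixed at half the most. Time passes only in rows, so rows that do not move let the fingers close. It gives the time, the measured TCP pose, the force and the opening at its end, in the units of the state.
- robot.read_state(): the state, without advancing time (a new reading comes with each control period).
- robot.capture(name): name is "scene" or "side" or "wrist"; returns (picture, depth): 400x640x3 uint8, red, green, blue; 400x640 float32, m along the optical axis (not along the pixel's ray), 0 where there is no reading.
- robot.camera_model(name): a dict with "fx", "fy", "cx", "cy" (pixels), "extrinsics" (4x4, takes a point from world to camera coordinates); the wrist camera has in their place "T_tool_cam" (4x4, takes a point from camera to tool coordinates, whose origin is the TCP and whose axes are the tool frame's). Camera axes: x right, y down, z forward; pixel columns grow to the right and rows downward; lengths in m; the calibration is good to about 2 mm. A picture is of the moment at which its call begins: read the wrist's pose just before it. camera_model takes no time and is no camera call.
- robot.sign_off(): hands the job in, once; it reports no verdict.
The state is a dict: "time_s": time; "q": joint angles; "qvel": joint speeds; "tau": joint torques, N m; "eef_pos": TCP position; "tcp_rot": TCP orientation; "ft_force": force on the tool from outside, world axes, zero at the start; "torque": the same for the moment, N m; "width": finger opening in m.
Only numpy, scipy, OpenCV 4.12 (cv2) and the standard library are available. Lean on these libraries where they do the work, as an engineer would, in place of code of your own. Each camera call takes 0.05 s, during which the arm holds its last target.

## Working session

There is one attempt and no reset: what is moved stays moved. The work goes in short steps, Python scripts to look and compute and a tool call to move; the robot and the scene stay as the last step left them, time stands still between calls to the robot, and variables do not carry over. Pictures are saved under pics/ and viewed, and the job is handed in when it is done.

Besides the shell and the picture viewer there is one more tool, called after ">>>" by a JSON object that holds its "method" and its "body", one argument or row to a line. move_arm: Moves the arm, as the interface text tells. Its arguments: {"type":"object","properties":{"delta_pos":{"type":"array","items":{"type":"array","items":{"type":"number"}}},"twist":{"type":"array","items":{"type":"number"}},"fingers":{"type":"number"}},"required":["delta_pos","twist"]}

```bash
mkdir -p pics; ls
python3 - <<'E'
from station import robot
import cv2,numpy as np
s=robot.read_state()
for k in s: print(k,np.round(s[k],3).tolist())
print(robot.pinch_z)
for n in ["scene","side","wrist"]:
    p,d=robot.capture(n); cv2.imwrite(f"pics/{n}0.png",p[:,:,::-1]); np.save(f"pics/{n}0.npy",d)
    print(n,robot.camera_model(n))
E
```

```text
pics
time_s 0.0
q [-0.042, 0.312, 0.014, 1.513, -0.004, 1.319, -0.027]
qvel [0.0, -0.0, -0.0, 0.0, 0.001, 0.0, -0.002]
tau [-0.001, -37.991, 0.146, -23.059, 0.012, 0.014, 0.0]
eef_pos [0.549, 0.0, 0.23]
tcp_rot [[-0.002, 1.0, 0.0], [-0.0, 0.0, -1.0], [-1.0, -0.002, 0.0]]
ft_force [0.278, 0.784, -0.455]
torque [0.015, -0.032, -0.04]
width 0.086
0.0187
scene {'fx': 488.8846507608017, 'fy': 488.8846507608017, 'cx': 323.17222820250555, 'cy': 193.29406818014542, 'extrinsics': array([[ 0.6697641 ,  0.74245943,  0.01304005, -0.35327825],
       [ 0.42287136, -0.36691468, -0.8285852 , -0.14259071],
       [-0.61040631,  0.56047088, -0.55971111,  1.70657791],
       [ 0.        ,  0.        ,  0.        ,  1.        ]])}
side {'fx': 379.43644699045547, 'fy': 379.43644699045547, 'cx': 318.1300828860174, 'cy': 197.95533807204185, 'extrinsics': array([[-0.90882206, -0.41717757,  0.00231095,  0.47755826],
       [-0.29060513,  0.62908999, -0.72096771,  0.22224772],
       [ 0.29931777, -0.65590293, -0.69296481,  0.949956  ],
       [ 0.        ,  0.        ,  0.        ,  1.        ]])}
wrist {'fx': 303.512991516332, 'fy': 303.512991516332, 'cx': 316.99633381448024, 'cy': 202.31944216882945, 'T_tool_cam': array([[ 1.85403444e-04, -3.06370241e-01,  9.51912412e-01,
        -1.42365018e-01],
       [ 9.99999982e-01,  8.28640249e-05, -1.68099888e-04,
         9.91324574e-04],
       [-2.73784907e-05,  9.51912427e-01,  3.06370251e-01,
        -7.88636905e-02],
       [ 0.00000000e+00,  0.00000000e+00,  0.00000000e+00,
         1.00000000e+00]])}
```

View pics/scene0.png

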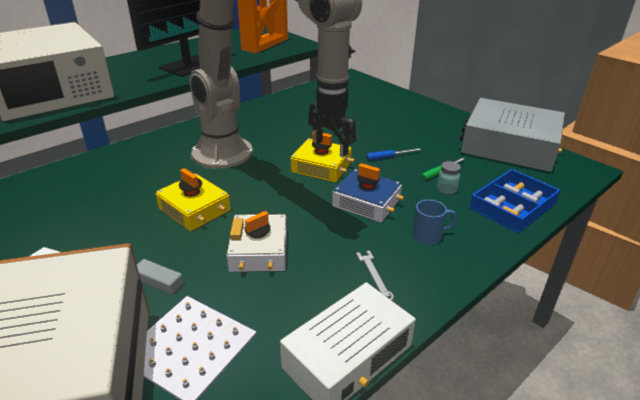

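View pics/side0.png

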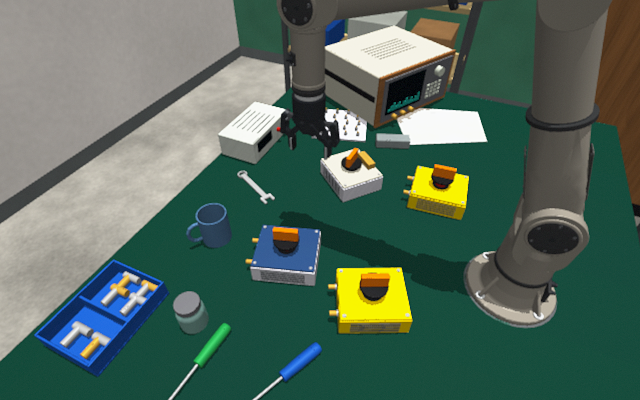

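View pics/wrist0.png

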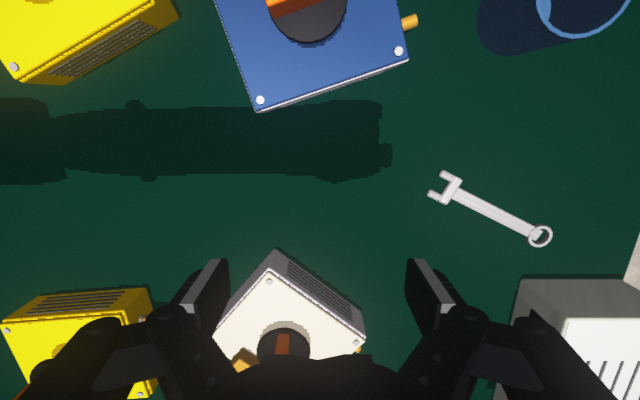

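The picture shows four boxes with knobs. The blue-covered one is at scene (368,193), side (287,252). The beige one with the brass block is at scene (257,240), side (352,175). Two yellow look-alikes are at scene (193,200) and (322,158). Only the blue-covered one fits. Next I'll measure it and enlarge it.

```bash
cat > h.py <<'E'
import numpy as np,cv2
from station import robot
def cloud(n,d):
    m=robot.camera_model(n); v,u=np.mgrid[0:400,0:640]
    P=np.stack([(u-m['cx'])/m['fx']*d,(v-m['cy'])/m['fy']*d,d],-1)
    E=m['extrinsics']; return (P-E[:3,3])@E[:3,:3]
def rect(p):
    (c,(w,h),a)=cv2.minAreaRect((p*1000).astype(np.float32))
    if w<h: w,h,a=h,w,a+90
    return np.round(c,1),round(w,1),round(h,1),round((a+90)%180-90,1)
E
python3 - <<'E'
from h import *
for n,b in (("scene",(325,155,412,225)),("side",(240,215,330,290))):
    im=cv2.imread(f"pics/{n}0.png"); d=np.load(f"pics/{n}0.npy"); W=cloud(n,d)
    hsv=cv2.cvtColor(im,cv2.COLOR_BGR2HSV)
    box=np.zeros((400,640),bool); box[b[1]:b[3],b[0]:b[2]]=1
    org=cv2.inRange(hsv,(5,150,60),(22,255,255))>0
    blu=cv2.inRange(hsv,(105,100,50),(125,255,255))>0
    o=W[org&box&(d>0)]; print(n,"orange n,zmax",len(o),np.percentile(o[:,2],[1,50,99]))
    t=o[o[:,2]>0.120]; print(" wing top",rect(t[:,:2]),t.mean(0))
    a=o[o[:,2]>0.094]; print(" wing",rect(a[:,:2]))
    c=W[blu&box&(d>0)]; c=c[abs(c[:,2]-.06)<.008]; print(" cover",rect(c[:,:2]),np.median(c[:,2]))
    cv2.imwrite(f"pics/{n}_crop.png",cv2.resize(im[b[1]-10:b[3]+10,b[0]-10:b[2]+10],None,fx=5,fy=5,interpolation=cv2.INTER_CUBIC))
    box=org&(W[...,2]>.07)&(W[...,2]<.14)
    k,l,s,ce=cv2.connectedComponentsWithStats(box.astype(np.uint8))
    for i in range(1,k):
        if s[i,4]>60: print("  comp",ce[i].round(),W[l==i].mean(0).round(3),W[l==i][:,2].max().round(3))
E
```

```text
scene orange n,zmax 337 [-0.00070256  0.10558421  0.12699617]
 wing top (array([543.6, 159.7]), 61.7, 18.7, 25.6) [0.54350327 0.1589613  0.12404207]
 wing (array([543.5, 160.1]), 62.5, 20.5, 18.6)
 cover (array([541.8, 159.1]), 155.2, 138.3, 18.4) 0.05957855686446602
  comp [262.  27.] [-0.872  0.82   0.107] 0.14
  comp [326. 139.] [0.319 0.2   0.11 ] 0.126
  comp [369. 172.] [0.546 0.157 0.112] 0.128
  comp [189. 178.] [ 0.242 -0.245  0.112] 0.128
  comp [256. 221.] [ 0.513 -0.213  0.099] 0.115
  comp [236. 228.] [ 0.479 -0.252  0.079] 0.083
side orange n,zmax 362 [0.001042   0.11062548 0.1272786 ]
 wing top (array([540.2, 160.7]), 59.8, 13.2, 19.2) [0.53991963 0.16193791 0.12426938]
 wing (array([539.6, 161. ]), 61.0, 14.3, 17.4)
 cover (array([541.2, 160.5]), 153.9, 135.5, 18.2) 0.06025231420312352
  comp [621.  53.] [-0.325 -1.429  0.105] 0.14
  comp [379. 104.] [ 0.527 -0.53   0.106] 0.14
  comp [359. 158.] [ 0.489 -0.222  0.089] 0.116
  comp [444. 171.] [ 0.234 -0.24   0.111] 0.128
  comp [285. 234.] [0.539 0.164 0.112] 0.129
  comp [374. 280.] [0.299 0.199 0.113] 0.128
```

Run:
```python
import cv2,numpy as np
a=cv2.imread("pics/scene_crop.png");b=cv2.imread("pics/side_crop.png")
h=400;r=lambda x:cv2.resize(x,(390,h))
cv2.imwrite("pics/crops.png",np.hstack([r(a),r(b)]))
```

```text
(no output)
```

View pics/crops.png

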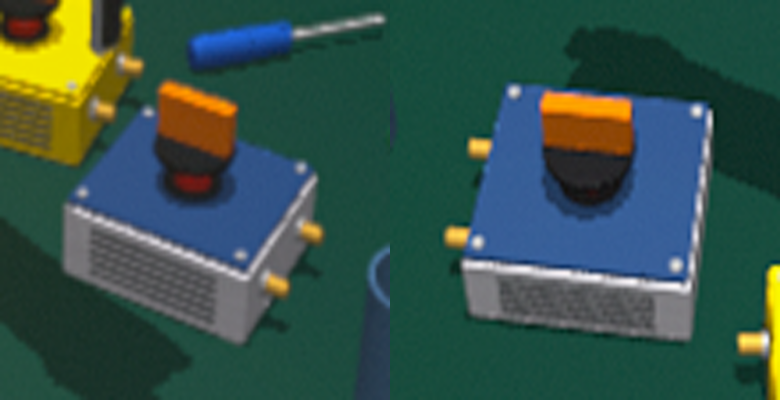

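The crop confirms it. The box has a dark blue cover, an orange wing (top at z≈0.125, so it stands proud) and a visible red collar. Wing centre is about (0.5415, 0.160), 565 mm from the base, and the yaw is about 18.2°. I'll move above it first, then turn the jaws -108°.

>>> {"method": "move_arm", "body": {
  "delta_pos": [
    [0,-0.2,-3.2],
    [0,-0.2,-3.2],
    [0,-0.2,-3.2],
    [0,-0.2,-3.2],
    [0,0,-3.2],
    [0,0,0],
    [0,0,0],
    [0,0,0],
    [0,0,0],
    [0,0,0],
    [0,0,0],
    [0,0,0],
    [0,0,0],
    [0,0,0],
    [0,0,0],
    [0,0,0],
    [0,0,0],
    [0,0,0],
    [0,0,0],
    [0,0,0]
  ],
  "twist": [0,0,0,0,0,0,-8.3,-8.3,-8.3,-8.3,-8.3,-8.3,-8.3,-8.3,-8.3,-8.3,-8.3,-8.3,-8.3,0],
  "fingers": 1
}}

```text
time_s: 2.15
eef_pos: [0.5419, 0.1592, 0.2309]
tcp_rot: [[-0.001, -0.306, 0.952], [-0.0, 0.952, 0.306], [-1.0, -0.0, -0.001]]
ft_force: [0.0, -0.5, -0.3]
width: 0.0855
```

Run:
```python
from h import *
s=robot.read_state(); p,d=robot.capture("wrist"); cv2.imwrite("pics/wrist1.png",p[:,:,::-1])
m=robot.camera_model("wrist"); v,u=np.mgrid[0:400,0:640]
P=np.stack([(u-m['cx'])/m['fx']*d,(v-m['cy'])/m['fy']*d,d],-1); T=m['T_tool_cam']
W=(P@T[:3,:3].T+T[:3,3])@np.array(s['tcp_rot']).T+s['eef_pos']
hsv=cv2.cvtColor(p,cv2.COLOR_RGB2HSV); o=(cv2.inRange(hsv,(5,150,60),(22,255,255))>0)&(d>0)&(abs(W[...,2]-.124)<.006)&(np.hypot(W[...,0]-.54,W[...,1]-.16)<.06)
print(o.sum(),rect(W[o][:,:2]),W[o].mean(0))
```

```text
1097 (array([541.3, 161. ]), 61.4, 13.7, 18.5) [0.53921907 0.16026958 0.12458519]
```

View pics/wrist1.png

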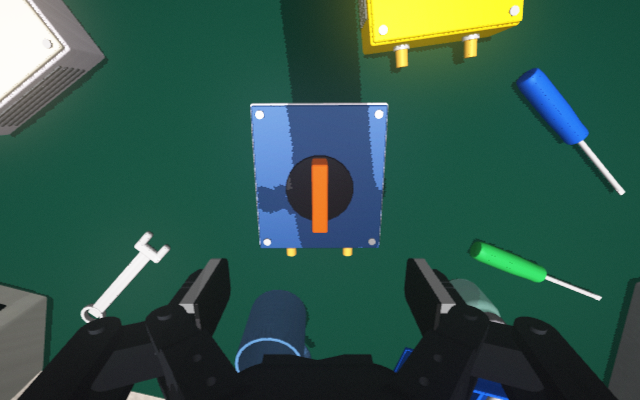

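The wrist view shows the wing at (320,195), between the jaws and parallel to the pads. Its centre (0.5413, 0.1610) and yaw 18.5° agree with the other two views. I'll shift +1.6 mm, descend and close.

>>> {"method": "move_arm", "body": {
  "delta_pos": [
    [0,0.16,0],
    [2,0,0],
    [2,0,0],
    [2,0,0],
    [2,0,0],
    [2,0,0],
    [2,0,0],
    [1.7,0,0],
    [0,0,0],
    [0,0,0]
  ],
  "twist": [0,0,0,0,0,0,0,0,0,0]
}}

```text
time_s: 3.2
eef_pos: [0.5415, 0.1616, 0.0945]
tcp_rot: [[-0.0, -0.307, 0.952], [-0.0, 0.952, 0.307], [-1.0, -0.0, -0.0]]
ft_force: [0.7, 0.0, 1.2]
width: 0.0854
```

>>> {"method": "move_arm", "body": {
  "delta_pos": [
    [0,0,0],
    [0,0,0],
    [0,0,0],
    [0,0,0],
    [0,0,0],
    [0,0,0],
    [0,0,0],
    [0,0,0]
  ],
  "twist": [0,0,0,0,0,0,0,0],
  "fingers": 0
}}

```text
time_s: 4.0
eef_pos: [0.5417, 0.1614, 0.0947]
tcp_rot: [[0.001, -0.307, 0.952], [-0.0, 0.952, 0.307], [-1.0, -0.0, 0.0]]
ft_force: [-0.9, -1.2, 3.5]
width: 0.0128
```

Gripped: width is 12.8 mm on the 14 mm wing. Next I'll turn 36° clockwise and press.

>>> {"method": "move_arm", "body": {
  "delta_pos": [
    [0,0,0],
    [0,0,0],
    [0,0,0],
    [0,0,0],
    [0,0,0],
    [0,0,0],
    [0,0,0]
  ],
  "twist": [7.2,7.2,7.2,7.2,7.2,0,0]
}}

```text
time_s: 4.7
eef_pos: [0.5418, 0.1608, 0.0946]
tcp_rot: [[0.0, 0.309, 0.951], [-0.001, 0.951, -0.309], [-1.0, -0.001, 0.001]]
ft_force: [-1.2, -2.8, 5.0]
width: 0.0132
```

>>> {"method": "move_arm", "body": {
  "delta_pos": [
    [0.2,0,0],
    [0.2,0,0],
    [0.2,0,0],
    [0.2,0,0],
    [0,0,0],
    [0,0,0]
  ],
  "twist": [0,0,0,0,0,0]
}}

```text
time_s: 5.3
eef_pos: [0.5418, 0.1608, 0.0868]
tcp_rot: [[0.0, 0.309, 0.951], [-0.001, 0.951, -0.309], [-1.0, -0.001, 0.001]]
ft_force: [-1.2, -2.8, 6.2]
width: 0.013
```

It went down 7.8 mm against only 6 N, so the bar is in the slot. I'll press on home.

>>> {"method": "move_arm", "body": {
  "delta_pos": [
    [0.2,0,0],
    [0.2,0,0],
    [0.2,0,0],
    [0.2,0,0],
    [0,0,0],
    [0,0,0]
  ],
  "twist": [0,0,0,0,0,0]
}}

```text
time_s: 5.9
eef_pos: [0.5418, 0.1607, 0.0793]
tcp_rot: [[0.0, 0.309, 0.951], [-0.001, 0.951, -0.309], [-1.0, -0.001, 0.001]]
ft_force: [-2.6, -3.4, 9.8]
width: 0.0131
```

>>> {"method": "move_arm", "body": {
  "delta_pos": [
    [0.1,0,0],
    [0.1,0,0],
    [0.1,0,0],
    [0,0,0],
    [0,0,0],
    [0,0,0]
  ],
  "twist": [0,0,0,0,0,0]
}}

```text
time_s: 6.5
eef_pos: [0.5419, 0.1608, 0.0766]
tcp_rot: [[0.001, 0.309, 0.951], [-0.001, 0.951, -0.309], [-1.0, -0.001, 0.001]]
ft_force: [-2.6, -3.1, 9.9]
width: 0.0132
```

>>> {"method": "move_arm", "body": {
  "delta_pos": [
    [0.1,0,0],
    [0.1,0,0],
    [0,0,0],
    [0,0,0]
  ],
  "twist": [0,0,0,0]
}}

```text
time_s: 6.9
eef_pos: [0.5419, 0.1608, 0.0747]
tcp_rot: [[0.001, 0.309, 0.951], [-0.001, 0.951, -0.309], [-1.0, -0.001, 0.001]]
ft_force: [-2.9, -2.8, 11.7]
width: 0.013
```

>>> {"method": "move_arm", "body": {
  "delta_pos": [
    [0.1,0,0],
    [0.05,0,0],
    [0,0,0],
    [0,0,0]
  ],
  "twist": [0,0,0,0]
}}

```text
time_s: 7.3
eef_pos: [0.5419, 0.1608, 0.0746]
tcp_rot: [[0.001, 0.309, 0.951], [-0.001, 0.951, -0.309], [-1.0, -0.001, 0.001]]
ft_force: [-4.6, -4.1, 18.1]
width: 0.0133
```

It's at the hard stop: z 0.0746, 20.1 mm below the start, with the force rising to 18 N. I'll turn 91° clockwise.

>>> {"method": "move_arm", "body": {
  "delta_pos": [
    [0,0,0],
    [0,0,0],
    [0,0,0],
    [0,0,0],
    [0,0,0],
    [0,0,0],
    [0,0,0],
    [0,0,0],
    [0,0,0],
    [0,0,0],
    [0,0,0],
    [0,0,0],
    [0,0,0],
    [0,0,0],
    [0,0,0]
  ],
  "twist": [7,7,7,7,7,7,7,7,7,7,7,7,7,0,0]
}}

```text
time_s: 8.8
eef_pos: [0.5406, 0.16, 0.0745]
tcp_rot: [[-0.002, 0.945, -0.326], [-0.002, -0.326, -0.945], [-1.0, -0.001, 0.002]]
ft_force: [-7.3, -5.5, 20.3]
width: 0.0128
```

Now I'll ease up while still gripping, to feel where the cam stops it.

>>> {"method": "move_arm", "body": {
  "delta_pos": [
    [-0.2,0,0],
    [-0.2,0,0],
    [-0.2,0,0],
    [0,0,0],
    [0,0,0]
  ],
  "twist": [0,0,0,0,0]
}}

```text
time_s: 9.3
eef_pos: [0.5405, 0.16, 0.0785]
tcp_rot: [[-0.002, 0.945, -0.326], [-0.002, -0.326, -0.945], [-1.0, -0.002, 0.003]]
ft_force: [-4.8, -4.4, 9.5]
width: 0.0131
```

>>> {"method": "move_arm", "body": {
  "delta_pos": [
    [-0.15,0,0],
    [-0.1,0,0],
    [0,0,0],
    [0,0,0]
  ],
  "twist": [0,0,0,0]
}}

```text
time_s: 9.7
eef_pos: [0.5405, 0.16, 0.0808]
tcp_rot: [[-0.003, 0.945, -0.326], [-0.002, -0.326, -0.945], [-1.0, -0.002, 0.003]]
ft_force: [-5.0, -3.5, 9.9]
width: 0.013
```

Down-travel is now about 13.8 mm and the spring is still pushing, so the bar has gone past the 16 mm mark into the recess. I'll open the jaws and then back away straight up.

>>> {"method": "move_arm", "body": {
  "delta_pos": [
    [0,0,0],
    [0,0,0],
    [0,0,0],
    [0,0,0],
    [0,0,0],
    [0,0,0],
    [0,0,0],
    [0,0,0]
  ],
  "twist": [0,0,0,0,0,0,0,0],
  "fingers": 1
}}

```text
time_s: 10.5
eef_pos: [0.5415, 0.1616, 0.0803]
tcp_rot: [[0.0, 0.945, -0.327], [0.0, -0.327, -0.945], [-1.0, 0.0, -0.0]]
ft_force: [-0.6, 0.2, -0.1]
width: 0.085
```

>>> {"method": "move_arm", "body": {
  "delta_pos": [
    [-1,0,0],
    [-2,0,0],
    [-2,0,0],
    [-2,0,0],
    [-2,0,0],
    [-2,0,0],
    [-2,0,0],
    [-2,0,0],
    [0,0,0],
    [0,0,0]
  ],
  "twist": [0,0,0,0,0,0,0,0,0,0]
}}

```text
time_s: 11.5
eef_pos: [0.5417, 0.1616, 0.2309]
tcp_rot: [[0.001, 0.945, -0.327], [0.0, -0.327, -0.945], [-1.0, 0.001, -0.001]]
ft_force: [-0.3, 0.0, -0.4]
width: 0.0851
```

Run:
```python
from h import *
s=robot.read_state(); print(s['time_s'],s['eef_pos'],s['ft_force'])
ims=[]
for n in ("scene","side","wrist"):
    s=robot.read_state(); p,d=robot.capture(n)
    if n=="wrist":
        m=robot.camera_model(n); v,u=np.mgrid[0:400,0:640]
        P=np.stack([(u-m['cx'])/m['fx']*d,(v-m['cy'])/m['fy']*d,d],-1); T=m['T_tool_cam']
        W=(P@T[:3,:3].T+T[:3,3])@np.array(s['tcp_rot']).T+s['eef_pos']
    else: W=cloud(n,d)
    hsv=cv2.cvtColor(p,cv2.COLOR_RGB2HSV); o=(cv2.inRange(hsv,(5,150,60),(22,255,255))>0)&(d>0)&(W[...,2]>.085)&(W[...,2]<.14)&(np.hypot(W[...,0]-.5415,W[...,1]-.1605)<.045)
    z=W[o][:,2]; t=W[o][z>np.percentile(z,97)-.005]
    print(n,o.sum(),"z pct",np.percentile(z,[50,90,97,99]).round(4),rect(t[:,:2]))
    ims.append(cv2.resize(p[:,:,::-1],(400,250)))
cv2.imwrite("pics/end.png",np.vstack([np.hstack(ims[:2]),np.hstack([ims[2],ims[2]*0])]))
```

```text
11.5 [0.54166208 0.16157721 0.23089689] [-0.27153009  0.025387   -0.3759143 ]
scene 208 z pct [0.1029 0.1121 0.1136 0.1149] (array([544.2, 160.1]), 63.1, 18.9, 74.9)
side 252 z pct [0.1067 0.113  0.1139 0.1142] (array([539.7, 159.8]), 61.2, 15.0, 69.4)
wrist 1006 z pct [0.1119 0.1129 0.1133 0.1136] (array([541.1, 161.8]), 61.0, 13.4, 71.3)
```

View pics/end.png

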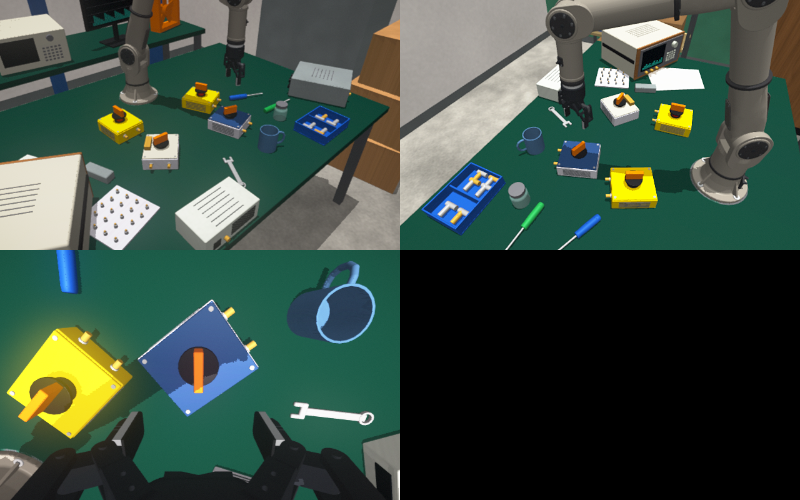

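The wing top is now at about 0.112 m, against 0.1246 m before in the same wrist view. That is about 12.7 mm down, so it is caught (an uncaught knob would sit at 0.109). The wing has turned 127° clockwise, and nothing else has visibly moved. I'll hand the job in.

```bash
python3 -c "
from station import robot
print(robot.sign_off())"
```

```text
the job is handed in; nothing more can be done
None
```

The blue-covered enclosure's knob is down and holding by itself, and the job is handed in at about 11.7 s of the 42 s allowed.

- **What I did:** I gripped the orange wing and turned it 36° clockwise. The first press went straight through the hidden slot, to the hard stop at about 20 mm (force rose to 18 N). I then turned it another 91° clockwise, eased it up, released it and backed off to z = 0.231 m.
- **Knob depth:** With the gripper clear, the wrist view puts the wing top at about 0.112 m, against 0.1246 m before. That is roughly 12.7 mm down, consistent with the catch at 13 mm and clear of the 16 mm uncaught position. The scene and side cameras gave 0.113–0.114 m for the same edge, which is within their calibration and noise.
- **Knob angle:** The wing stands about 127° clockwise of its start, as commanded.
- **Contact and surroundings:** Wrist force is back to about zero. The arm stayed well away from the beige neighbour, and the final pictures show nothing else visibly moved. I checked the loose items only by eye and did not measure their positions.

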